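# Seat the knurled lens collar on the gem viewer and hold it down

## Task

Put the knurled lens collar, lens up, over the spigot of the grey gem viewer and turn it until the keyways inside it drop over the viewer's cross pin, then push it fully home against its sprung seat. Finish while still holding it pushed home with the gripper, so that I can do up the lock screw: if you let go, the spring lifts it again. Leave the other things on the bench where they are.

Things in the scene. Friction and masses are not known exactly. Their poses are not given: they have to be found in the camera images.
- collar_center (a point): Centre of the loose knurled steel lens collar: an upright sleeve 51 mm across its knurled outside, 40 mm tall, about 120 g, a glass lens closing its top, open below. Point on its axis, 20 mm above its lower rim; z up the axis. It stands on the bench, lens up, taller than the spacer ring and tin near it. Fully home this point is 12 mm below the spigot's top.
- collar: The same collar, origin at the centre of its lower rim. Bore 38 mm across, 34 mm deep. Four keyways about 8 mm wide and 22 mm tall run up the bore's wall from the lower rim, every 90 degrees, in this frame's +x, -x, +y and -y directions; unseen while the collar stands upright. Pressed hard just off its angle it can catch on a keyway's edge: lift a little and turn on.
- spigot_top (a point): Centre of the top of the steel spigot on the fixed grey gem viewer (round base, 92 mm across, 55 mm tall); z up. The spigot is 36 mm across, stands 36 mm above the grey base, and its top 6 mm taper to 22 mm across.
- pin_mid (a point): Middle of the steel cross pin, on the spigot's axis 19 mm below its top. The pin is 5 mm thick, level, and stands out 4.5 mm on both sides of the spigot. Its direction differs each time, is not given, and is unrelated to this point's axes. At a wrong angle the collar rides on it, centre 3.5 mm above the spigot's top; at most a quarter turn, either way, brings keyways over it (play 4 degrees each way).
- seat_top (a point): Centre of the top face of the sprung aluminium seat, a disc 60 mm across round the spigot. Free, it is 26 mm below the spigot's top; the collar's lower rim meets it when the collar's centre is 6 mm below the spigot's top.
- seat (a joint): How far the sprung seat is pressed down: 0 m free, 0.006 m at its stop (collar fully home). The spring needs about 3.6 N to begin to move and 7.2 N at the stop, more than the collar's weight.
- spacer: Plain smooth steel ring, 52 mm across, 20 mm tall, 38 mm hole; bystander, origin at the centre of its underside.
- tin: Flat closed round metal tin, 60 mm across, 29 mm tall; bystander, origin at the centre of its underside.
- cube: Clear acrylic open box, 56 mm cube, with two cards of gold-tone earring backs; bystander, origin under its centre.
- loupe: Folded chrome pocket loupe lying flat, 59 mm long, 12 mm high; bystander, origin under the centre of its round end.
- mandrel: Ring mandrel, a tapered steel rod with brass top on a round wooden foot 72 mm across, 182 mm tall; bystander, origin under its foot.
- basket: Stainless basket 120 x 100 x 50 mm; bystander, origin under its centre.
- tweezers: Steel tweezers lying flat, 110 mm long, 5 mm high; bystander, origin under the middle.
Mind the look-alikes: they are no part of the job. Of the things that look like the part that bears spigot_top, the smallest one is meant.

How it is judged:
By the outcome, as a careful person would: the job done as asked, in the order asked, and still so for the second after the job is handed in, while the arm keeps its last pose, push and grip.
It also fails if it takes over 58 s, if anything falls off the work surface, if the arm or the gripper's body presses on something with over 40 N, if the wrist force passes 120 N, or if a joint passes its speed limit or range.

## Robot

A 6-joint arm with a two-finger parallel gripper is mounted at the origin on the work surface. World frame = base frame: x ahead of the robot, y to its left, z up, the work surface at z = 0. Lengths are in m, angles in rad, forces in N, time in s.
With the tool pointing down it reaches from about 0.375 to 0.75 m from the base axis. Payload 9 kg.
Tool frame: the origin (TCP) lies on the centre line of the jaws, within the pads' length; the fingertips stand 8 mm ahead of it and the grasp point (between the pads) lies 11 mm behind it; x points along the fingers, z is the direction in which the jaws open and shut, and the axes are right-handed (so a half turn about x gives the same grasp; the last joint's range is limited). The gripper opens to 85 mm and grips with 20 to 120 N. Pads are 22 mm wide; open, the fingers measure 114 mm over their backs; the gripper's body (76 mm by 85 mm) begins 54 mm behind the grasp point. The pads swing forward as they close: fully open they stand 13 mm farther back than shut.
Start: joints at [-1.392, 0.104, 0.097, 1.564, 0, 1.353], TCP at [0.232, -0.553, 0.239] pointing down, gripper open.
Joint ranges: [-2.99, 2.99], [-0.84, 1.86], [-1.1, 1.16], [-1.84, 2.11], [-1.51, 1.56], [-3.14, 3.14]. Speed limits (rad/s): [2.22, 2.22, 2.57, 3.14, 3.14, 3.14].

## Interface

Orientations are given as a unit quaternion [w, x, y, z].
In Python, from station import ctrl gives the robot as it stands. The module is installed in compiled form; this text tells all that it offers.
- The arm moves only by the tool carry_out, never from a script. Its argument "moves" is one flat list of numbers, 7 for each row, row after row: the shift along the tool's x, y, z in mm, then the turn, a rotation vector about the tool's x, y, z in rad, then the gripper's target within -1 to 1 (fully open at 1, half-way at 0, shut at -1). In form: [x, y, z, rx, ry, rz, gripper, x, y, z, rx, ry, rz, gripper, ...]. A call has 1 to 12 rows; each row is the pose to reach, as a shift and turn from the pose commanded when the call began, along the tool's axes at that moment; what a row does not reach only later rows make up. A row lasts 1/8 s, in which the tool goes at most 62.5 mm and 10.7 degrees, less where a joint would pass 70% of its speed; a pose out of reach is approached as far as the arm can. A call with a gripper value outside its range is refused whole. The fingers move at their own pace and stop on an object; "squeeze" is the grip in N (left out, the last holds). Time passes only in rows, so rows that repeat a pose let the fingers close. It gives the time, the measured TCP pose, the force and the opening at its end, in the units of the state.
- ctrl.get_state(): the state, without advancing time (a new reading comes with each control period).
- ctrl.capture(name): name is "side" or "top"; returns (picture, depth): 400x640x3 uint8, blue, green, red; 400x640 float32, m along the optical axis (not along the pixel's ray), 0 where there is no reading.
- ctrl.get_calibration(name): a dict with "fx", "fy", "cx", "cy" (pixels), "extrinsics" (4x4, takes a point from camera to world coordinates). Camera axes: x right, y down, z forward; pixel columns grow to the right and rows downward; lengths in m; the calibration is good to about 2 mm. A picture is of the moment at which its call begins. get_calibration takes no time and is no camera call.
- ctrl.sign_off(): hands the job in, once; it reports no verdict.
Trained networks look in the newest picture that a camera, given by its name, has taken for a name from the list of things; names that differ only in an ending like _2 or _b are one class to them, and where a whole thing is asked for, a point or a joint stands for the part that bears it (a point fixed in the world has none). Each returns a list of dicts, best first, with "conf" (0 to 1); they miss things now and then, are a little off and sometimes report something else, mostly with a low value. They report only what shows in the picture. A call takes as long as a camera call. They do not tell look-alikes from the thing itself.
- ctrl.find_in(camera, target): "bbox" ([left, top, width, height] in pixels, round what is visible of it).
The state is a dict: "time": time; "joint_positions": joint angles; "dq": joint speeds; "effort": joint torques, N m; "tcp_pos": TCP position; "eef_rot": TCP orientation; "force": force on the tool from outside, world axes, zero at the start; "ft_torque": the same for the moment, N m; "width": opening from 0.0 (shut) to 1.0 (fully open).
Only numpy, scipy, OpenCV 4.12 (cv2) and the standard library are available. Lean on these libraries where they do the work, as an engineer would, in place of code of your own. Each camera call takes 0.05 s, during which the arm holds its last target.

## Working session

There is one attempt and no reset: what is moved stays moved. The work goes in short steps, Python scripts to look and compute and a tool call to move; the robot and the scene stay as the last step left them, time stands still between calls to the robot, and variables do not carry over. Pictures are saved under pics/ and viewed, and the job is handed in when it is done.

Besides the shell and the picture viewer there is one more tool, called after "Emit:" as name(argument=value, ...) on one line, values as JSON. carry_out: Moves the arm, as the interface text tells. Its arguments: {"type":"object","properties":{"moves":{"type":"array"},"squeeze":{"type":"number"}},"required":["moves"]}

```bash
mkdir -p pics
cat > h.py <<'E'
import numpy as np, cv2
from station import ctrl
from scipy.spatial.transform import Rotation as R
def cap(n,f):
    p,d=ctrl.capture(n); cv2.imwrite('pics/'+f+'.png',p); np.save('pics/'+f+'.npy',d); return p,d
def cloud(n,d):
    c=ctrl.get_calibration(n); v,u=np.mgrid[0:d.shape[0],0:d.shape[1]]
    P=np.stack([(u-c['cx'])/c['fx']*d,(v-c['cy'])/c['fy']*d,d],-1)
    E=np.array(c['extrinsics']); return P@E[:3,:3].T+E[:3,3]
E
python3 - <<'E'
from h import *
for n in('side','top'):
    cap(n,n+'0'); c=ctrl.get_calibration(n); print(c['fx'],np.round(np.array(c['extrinsics']),3).tolist())
    for t in('collar','spigot_top','spacer','tin'):
        for r in ctrl.find_in(n,t)[:4]: print(n,t,r)
s=ctrl.get_state();print(s)
E
```

```text
389.7991494701747 [[-0.738, -0.49, 0.464, 0.163], [-0.675, 0.519, -0.525, 0.412], [0.016, -0.701, -0.713, 0.708], [0.0, 0.0, 0.0, 1.0]]
side collar {'bbox': [230.5, 252.5, 27.0, 32.5], 'conf': 0.73}
side spigot_top {'bbox': [281.0, 144.4, 50.4, 64.0], 'conf': 0.8}
side spigot_top {'bbox': [341.8, 191.4, 39.9, 42.0], 'conf': 0.72}
side spacer {'bbox': [272.4, 283.9, 28.2, 27.1], 'conf': 0.67}
side tin {'bbox': [200.9, 302.8, 34.5, 35.4], 'conf': 0.81}
519.1966107606894 [[0.01, -0.985, 0.17, 0.341], [-1.0, -0.015, -0.025, -0.016], [0.027, -0.17, -0.985, 1.392], [0.0, 0.0, 0.0, 1.0]]
top collar {'bbox': [278.8, 132.5, 27.8, 31.5], 'conf': 0.63}
top collar {'bbox': [229.7, 192.5, 21.7, 20.7], 'conf': 0.62}
top spigot_top {'bbox': [333.5, 220.3, 33.8, 34.4], 'conf': 0.94}
top spigot_top {'bbox': [388.3, 252.8, 52.2, 53.4], 'conf': 0.89}
top spigot_top {'bbox': [324.8, 149.5, 51.1, 47.1], 'conf': 0.83}
top spigot_top {'bbox': [276.6, 131.8, 30.8, 31.4], 'conf': 0.5}
top spacer {'bbox': [236.6, 230.4, 22.0, 24.1], 'conf': 0.66}
top tin {'bbox': [185.8, 214.8, 22.7, 17.1], 'conf': 0.93}
{'time': 0.5, 'joint_positions': array([-1.39172488e+00,  1.04088166e-01,  9.72439168e-02,  1.56392754e+00,
        6.42939803e-06,  1.35310152e+00]), 'dq': array([-0.00055047, -0.00124613,  0.00118913,  0.00012853,  0.000808  ,
        0.0008877 ]), 'effort': array([-2.27653538e-03, -5.56279385e+01,  5.03381252e+01,  2.07163517e-03,
       -3.23642062e-04,  9.93355030e-06]), 'tcp_pos': array([ 0.23187575, -0.55338135,  0.23930673]), 'eef_rot': array([ 0.58874313,  0.39164637,  0.58872782, -0.39165572]), 'force': array([-0.23271905, -0.14613933, -0.74791446]), 'ft_torque': array([ 0.04413041,  0.00176057, -0.00644179]), 'width': 1.0002775436167033}
```

View pics/side0.png

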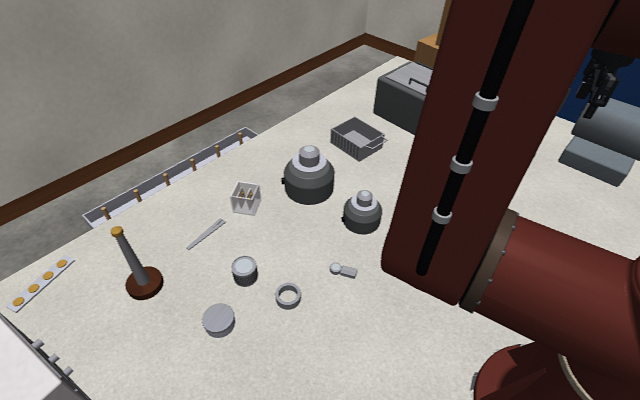

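View pics/top0.png

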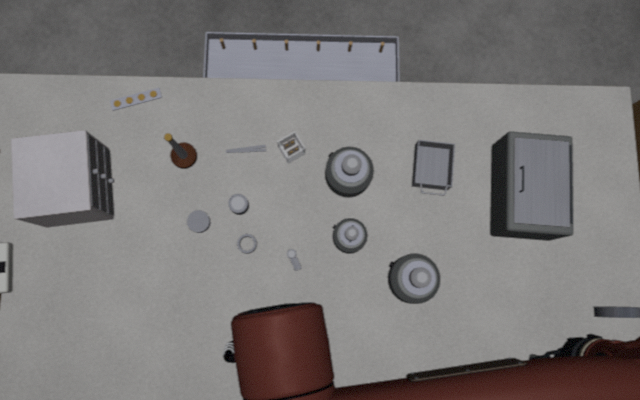

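Run:
```python
import cv2,numpy as np
from h import *
a=cv2.imread('pics/top0.png'); cv2.imwrite('pics/top0c.png',cv2.resize(a[120:320,170:450],None,fx=2.8,fy=2.8,interpolation=cv2.INTER_CUBIC))
a=cv2.imread('pics/side0.png'); cv2.imwrite('pics/side0c.png',cv2.resize(a[130:350,180:440],None,fx=2.7,fy=2.7,interpolation=cv2.INTER_CUBIC))
W=cloud('top',np.load('pics/top0.npy'))
for nm,(x,y,w,h) in dict(v=(333,220,34,34),v2=(388,253,52,53),v3=(325,150,51,47),c1=(279,132,28,31),c2=(230,192,22,21),sp=(237,230,22,24)).items():
    P=W[y:y+h,x:x+w].reshape(-1,3); print(nm)
    hh=np.histogram(P[:,2],bins=np.arange(-.01,.2,.005))
    for n,e in zip(*hh):
        if n>8: 
            m=(P[:,2]>=e)&(P[:,2]<e+.005); print('  z%.3f n%d med %s'%(e,n,np.round(np.median(P[m],0),4)), np.round(np.ptp(P[m],0),3))
```

```text
v
  z-0.005 n77 med [ 0.4703 -0.1137 -0.0013] [0.091 0.09  0.004]
  z0.000 n93 med [ 0.4646 -0.1539  0.0013] [0.091 0.09  0.005]
  z0.005 n22 med [ 0.4763 -0.101   0.0058] [0.09  0.089 0.003]
  z0.015 n10 med [ 0.4738 -0.0989  0.0178] [0.071 0.032 0.004]
  z0.025 n11 med [ 0.4641 -0.1091  0.0261] [0.069 0.064 0.003]
  z0.035 n22 med [ 0.4737 -0.1107  0.0382] [0.082 0.087 0.005]
  z0.040 n75 med [ 0.4755 -0.1181  0.0427] [0.084 0.087 0.005]
  z0.045 n120 med [ 0.4958 -0.1193  0.0474] [0.081 0.084 0.005]
  z0.050 n166 med [ 0.4902 -0.1307  0.0531] [0.078 0.081 0.005]
  z0.055 n108 med [ 0.4952 -0.1328  0.057 ] [0.073 0.073 0.005]
  z0.060 n107 med [ 0.4997 -0.1375  0.0629] [0.063 0.062 0.005]
  z0.065 n128 med [ 0.4965 -0.1269  0.0669] [0.057 0.057 0.005]
  z0.070 n23 med [ 0.4836 -0.1365  0.0708] [0.057 0.041 0.005]
  z0.080 n16 med [ 0.4948 -0.1242  0.0829] [0.033 0.028 0.005]
  z0.085 n72 med [ 0.5019 -0.1351  0.0877] [0.034 0.033 0.005]
  z0.090 n67 med [ 0.499  -0.1349  0.0922] [0.031 0.028 0.005]
v2
  z-0.010 n19 med [ 0.3381 -0.298  -0.0058] [0.138 0.138 0.003]
  z-0.005 n278 me
[... 4484 characters left out ...]
0019] [0.056 0.059 0.005]
  z0.005 n13 med [0.5789 0.1382 0.0074] [0.055 0.055 0.004]
  z0.030 n28 med [0.5847 0.1563 0.0335] [0.046 0.046 0.004]
  z0.035 n149 med [0.579  0.1615 0.0381] [0.049 0.048 0.005]
  z0.040 n113 med [0.581  0.1595 0.0411] [0.048 0.045 0.005]
sp
  z-0.010 n10 med [ 0.4987  0.1474 -0.006 ] [0.059 0.045 0.002]
  z-0.005 n146 med [ 0.4851  0.1339 -0.0016] [0.063 0.058 0.005]
  z0.000 n196 med [0.4845 0.1385 0.0018] [0.062 0.058 0.005]
  z0.005 n21 med [0.4815 0.1391 0.007 ] [0.062 0.057 0.005]
  z0.010 n11 med [0.478  0.1365 0.012 ] [0.056 0.042 0.004]
  z0.015 n68 med [0.4747 0.1429 0.0186] [0.048 0.051 0.005]
  z0.020 n75 med [0.4775 0.1319 0.022 ] [0.048 0.048 0.005]
```

View pics/top0c.png

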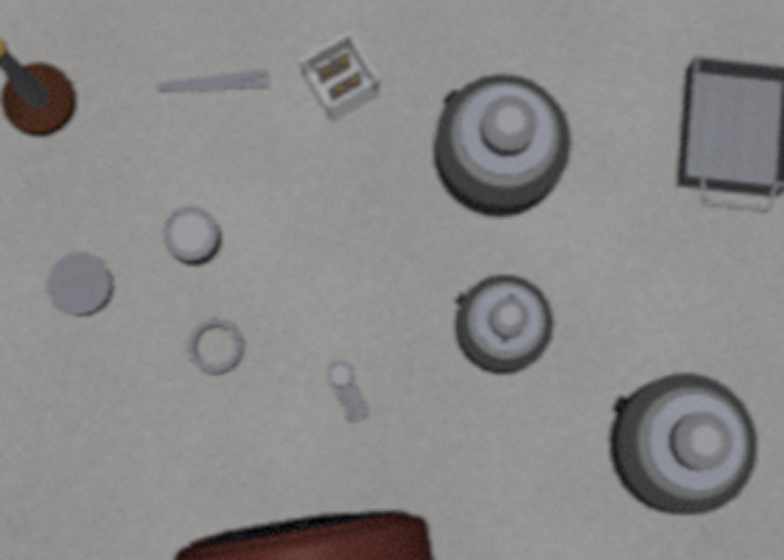

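View pics/side0c.png

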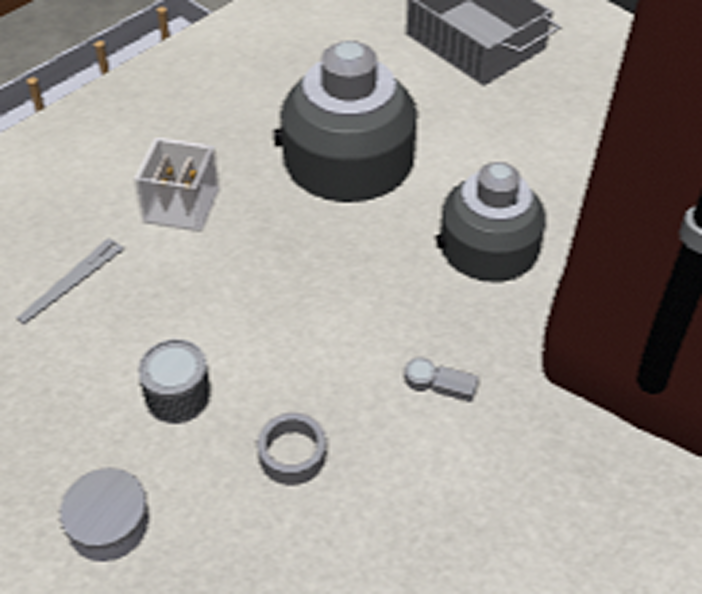

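Run:
```python
from h import *
from scipy.optimize import least_squares
def circ(P):
    f=lambda q:np.hypot(P[:,0]-q[0],P[:,1]-q[1])-q[2]
    r=least_squares(f,[*P[:,:2].mean(0),.02],loss='soft_l1',f_scale=.001); return r.x
# centre via minEnclosing / centroid of slices
for cam,boxes in dict(top=dict(v=(333,220,36,36),c=(228,190,26,26)),side=dict(v=(340,185,46,50),c=(226,248,36,42))).items():
    W=cloud(cam,np.load(f'pics/{cam}0.npy'))
    for nm,(x,y,w,h) in boxes.items():
        P=W[y:y+h,x:x+w].reshape(-1,3)
        lo,hi=(.072,.1) if nm=='v' else (.030,.05)
        Q=P[(P[:,2]>lo)&(P[:,2]<hi)]
        (cx,cy),r=cv2.minEnclosingCircle(Q[:,:2].astype(np.float32)*1000)
        T=Q[Q[:,2]>(.0865 if nm=='v' else .037)]
        print(cam,nm,len(Q),'enc',round(cx,1),round(cy,1),round(r,1),'top mean',np.round(T.mean(0),4),'mid',np.round((np.percentile(T,2,axis=0)+np.percentile(T,98,axis=0))/2,4),'rng',np.round(np.ptp(T,0),3))
```

```text
top v 172 enc 500.0 -137.2 21.9 top mean [ 0.5005 -0.1351  0.0906] mid [ 0.5006 -0.1352  0.0915] rng [0.033 0.033 0.011]
top c 304 enc 581.2 161.5 26.2 top mean [0.5805 0.1617 0.0403] mid [0.5807 0.1619 0.0412] rng [0.049 0.048 0.01 ]
side v 200 enc 500.7 -134.4 19.7 top mean [ 0.502  -0.1325  0.0899] mid [ 0.503  -0.1328  0.0898] rng [0.031 0.034 0.007]
side c 472 enc 583.8 161.3 26.3 top mean [0.5838 0.1615 0.0392] mid [0.584  0.1613 0.0394] rng [0.051 0.051 0.007]
```

Run:
```python
from h import *
s=ctrl.get_state(); q=s['eef_rot']; r=R.from_quat([q[1],q[2],q[3],q[0]]); M=r.as_matrix(); print(np.round(M,4))
print('jaw angle',np.degrees(np.arctan2(M[1,2],M[0,2])))
p=s['tcp_pos']
for a in(60,65,150,155,-30,-25):
    z=np.array([np.cos(np.radians(a)),np.sin(np.radians(a)),0]); x=np.array([0,0,-1.]); y=np.cross(z,x)
    T=np.stack([x,y,z],1); print(a,np.round((r.inv()*R.from_matrix(T)).as_rotvec(),3))
print(np.round(M.T@(np.array([.5823,.1616,.2393])-p)*1000,1))
W=cloud('top',np.load('pics/top0.npy'))
for u,v in((199,221),(248,244),(279,265),(291,252)): print(u,v,np.round(W[v,u],3))
a=cv2.imread('pics/top0.png')[210:265,320:380]; cv2.imwrite('pics/v.png',cv2.resize(a,None,fx=10,fy=10,interpolation=cv2.INTER_CUBIC))
```

```text
[[ 0.      0.9223  0.3864]
 [-0.      0.3864 -0.9223]
 [-1.      0.      0.    ]]
jaw angle -67.26696819204686
60 [-2.221  0.     0.   ]
65 [-2.308  0.     0.   ]
150 [ 2.491  0.    -0.   ]
155 [ 2.404  0.    -0.   ]
-30 [-0.65  0.    0.  ]
-25 [-0.738  0.     0.   ]
[  -0.   599.5 -524. ]
199 221 [0.533 0.264 0.026]
248 244 [0.476 0.135 0.005]
279 265 [0.421 0.052 0.006]
291 252 [0.456 0.02  0.014]
```

View pics/v.png

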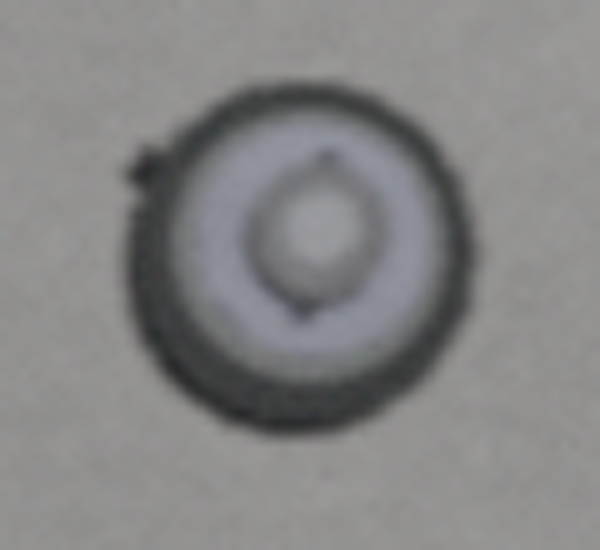

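Emit:
carry_out(moves=[0, 600, -524, -2.22, 0, 0, 1, 0, 600, -524, -2.22, 0, 0, 1, 0, 600, -524, -2.22, 0, 0, 1, 0, 600, -524, -2.22, 0, 0, 1, 0, 600, -524, -2.22, 0, 0, 1, 0, 600, -524, -2.22, 0, 0, 1, 0, 600, -524, -2.22, 0, 0, 1, 0, 600, -524, -2.22, 0, 0, 1, 0, 600, -524, -2.22, 0, 0, 1, 0, 600, -524, -2.22, 0, 0, 1, 0, 600, -524, -2.22, 0, 0, 1, 0, 600, -524, -2.22, 0, 0, 1], squeeze=60)

```text
time: 2.0
tcp_pos: [0.563, 0.1221, 0.2395]
eef_rot: [0.612, -0.355, 0.611, 0.355]
force: [0.6, -0.6, 0.6]
width: 0.999
```

```bash
cat >> h.py <<'E'
def to(p,a):
    """shift/turn from measured pose to pos p, jaw angle a deg"""
    s=ctrl.get_state(); q=s['eef_rot']; r=R.from_quat([q[1],q[2],q[3],q[0]])
    z=np.array([np.cos(np.radians(a)),np.sin(np.radians(a)),0]); x=np.array([0,0,-1.]); T=np.stack([x,np.cross(z,x),z],1)
    M=r.as_matrix(); print('t',s['time'],'tcp',np.round(s['tcp_pos'],4),'jaw',round(np.degrees(np.arctan2(M[1,2],M[0,2])),1),'xdir',np.round(M[:,0],3),'F',np.round(s['force'],1),'w',round(s['width'],3),'j6',round(s['joint_positions'][5],2))
    print('shift',np.round(M.T@(np.array(p)-s['tcp_pos'])*1000,1),'turn',np.round((r.inv()*R.from_matrix(T)).as_rotvec(),3))
E
python3 - <<'E'
from h import *
to([.5823,.1616,.12],60)
E
```

```text
t 2.0 tcp [0.563  0.1221 0.2395] jaw 60.3 xdir [ 0.001 -0.    -1.   ] F [ 0.6 -0.6  0.6] w 0.999 j6 0.51
shift [119.5   2.9  43.9] turn [0.005 0.    0.001]
```

Emit:
carry_out(moves=[60, 3, 44, 0, 0, 0, 1, 120, 3, 44, 0, 0, 0, 1, 120, 3, 44, 0, 0, 0, 1, 120, 3, 44, 0, 0, 0, 1])

```text
time: 2.5
tcp_pos: [0.582, 0.1591, 0.1208]
eef_rot: [0.613, -0.353, 0.612, 0.353]
force: [0.2, 0.6, 0.1]
width: 1.004
```

Run:
```python
from h import *
to([.5823,.1616,.016],60)
a,_=cap('side','s1'); b,_=cap('top','t1')
cv2.imwrite('pics/s1c.png',cv2.resize(a[180:340,160:360],None,fx=3,fy=3,interpolation=cv2.INTER_CUBIC))
cv2.imwrite('pics/t1c.png',cv2.resize(b[120:280,160:360],None,fx=3,fy=3,interpolation=cv2.INTER_CUBIC))
```

```text
t 2.5 tcp [0.582  0.1591 0.1208] jaw 59.9 xdir [ 0.001 -0.    -1.   ] F [0.2 0.6 0.1] w 1.004 j6 0.58
shift [104.8   1.    2.3] turn [-0.002  0.     0.001]
```

View pics/s1c.png

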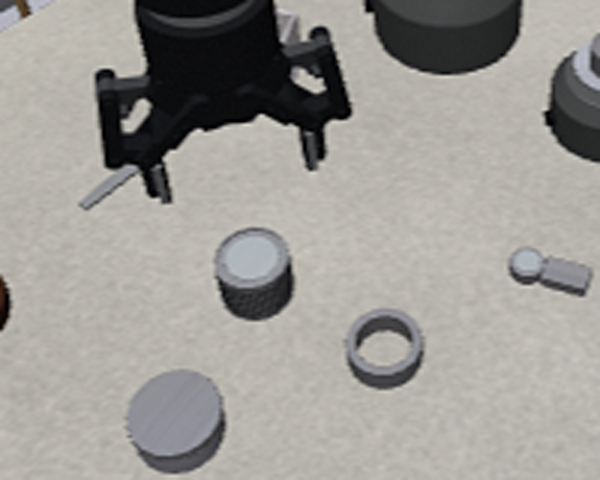

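View pics/t1c.png

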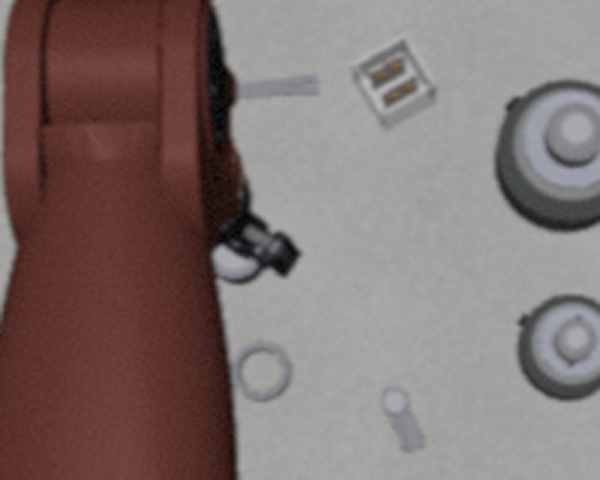

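Emit:
carry_out(moves=[50, 1, 1, 0, 0, 0, 1, 85, 1, 1, 0, 0, 0, 1, 104, 1, 1, 0, 0, 0, 1, 104, 1, 1, 0, 0, 0, 1, 104, 1, 1, 0, 0, 0, 1])

```text
time: 3.22
tcp_pos: [0.5829, 0.1608, 0.0176]
eef_rot: [0.614, -0.354, 0.612, 0.353]
force: [0.5, -0.6, 1.2]
width: 1.005
```

Run:
```python
from h import *
to([.5823,.1616,.016],60)
a,_=cap('side','s2'); 
cv2.imwrite('pics/s2c.png',cv2.resize(a[200:300,180:310],None,fx=5,fy=5,interpolation=cv2.INTER_CUBIC))
```

```text
t 3.225 tcp [0.5829 0.1608 0.0176] jaw 59.9 xdir [ 0.003  0.    -1.   ] F [ 0.5 -0.6  1.2] w 1.005 j6 0.58
shift [1.6 0.9 0.4] turn [-0.001  0.002  0.003]
```

View pics/s2c.png

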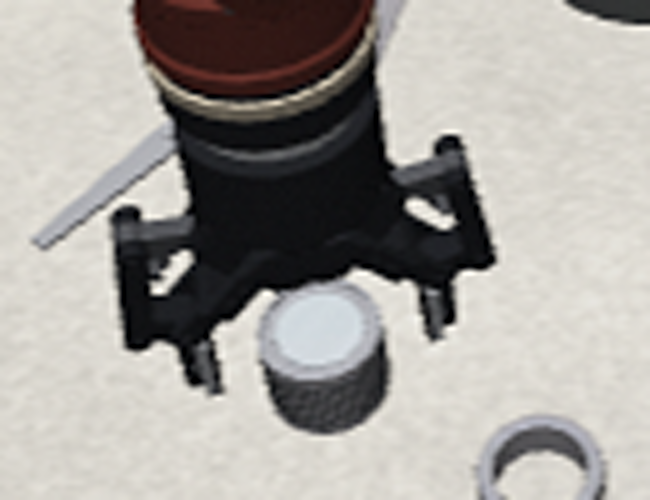

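Emit:
carry_out(moves=[5, 1, 0, 0, 0, 0, 1, 5, 1, 0, 0, 0, 0, -1, 5, 1, 0, 0, 0, 0, -1, 5, 1, 0, 0, 0, 0, -1, 5, 1, 0, 0, 0, 0, -1, 5, 1, 0, 0, 0, 0, -1, 5, 1, 0, 0, 0, 0, -1, 5, 1, 0, 0, 0, 0, -1])

```text
time: 4.28
tcp_pos: [0.5807, 0.1614, 0.0107]
eef_rot: [0.613, -0.353, 0.612, 0.353]
force: [0.8, 0.7, 5.6]
width: 0.584
```

Run:
```python
from h import *
to([.5017,-.134,.2],60)
a,_=cap('side','s3'); 
cv2.imwrite('pics/s3c.png',cv2.resize(a[200:300,180:310],None,fx=5,fy=5,interpolation=cv2.INTER_CUBIC))
```

```text
t 4.275 tcp [0.5807 0.1614 0.0107] jaw 59.9 xdir [ 0.001 -0.    -1.   ] F [0.8 0.7 5.6] w 0.584 j6 0.58
shift [-189.4  -79.7 -295.2] turn [-0.001  0.     0.001]
```

View pics/s3c.png

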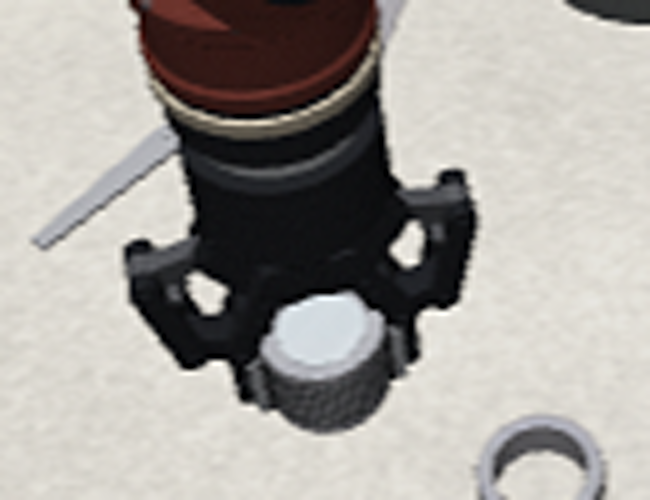

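Emit:
carry_out(moves=[-20, 0, 0, 0, 0, 0, -1, -70, 0, 0, 0, 0, 0, -1, -130, -10, -30, 0, 0, 0, -1, -150, -30, -90, 0, 0, 0, -1, -150, -45, -150, 0, 0, 0, -1, -150, -60, -210, 0, 0, 0, -1, -150, -75, -265, 0, 0, 0, -1, -150, -80, -295, 0, 0, 0, -1, -150, -80, -295, 0, 0, 0, -1, -150, -80, -295, 0, 0, 0, -1, -150, -80, -295, 0, 0, 0, -1])

```text
time: 5.7
tcp_pos: [0.5022, -0.133, 0.1605]
eef_rot: [0.612, -0.354, 0.612, 0.354]
force: [-0.6, -0.4, -1.4]
width: 0.584
```

Run:
```python
from h import *
to([.5017,-.134,.11],60)
a,_=cap('side','s4');b,_=cap('top','t4')
cv2.imwrite('pics/s4c.png',cv2.resize(a[100:260,280:440],None,fx=3.7,fy=3.7,interpolation=cv2.INTER_CUBIC))
cv2.imwrite('pics/t4c.png',cv2.resize(b[160:300,270:430],None,fx=3.7,fy=3.7,interpolation=cv2.INTER_CUBIC))
```

```text
t 5.7 tcp [ 0.5022 -0.133   0.1605] jaw 60.0 xdir [ 0.  0. -1.] F [-0.6 -0.4 -1.4] w 0.584 j6 0.01
shift [50.5 -0.1 -1.1] turn [0. 0. 0.]
```

View pics/s4c.png

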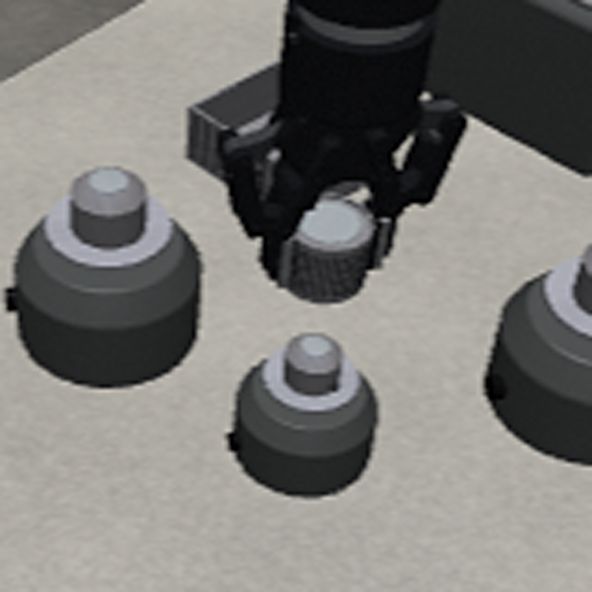

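View pics/t4c.png

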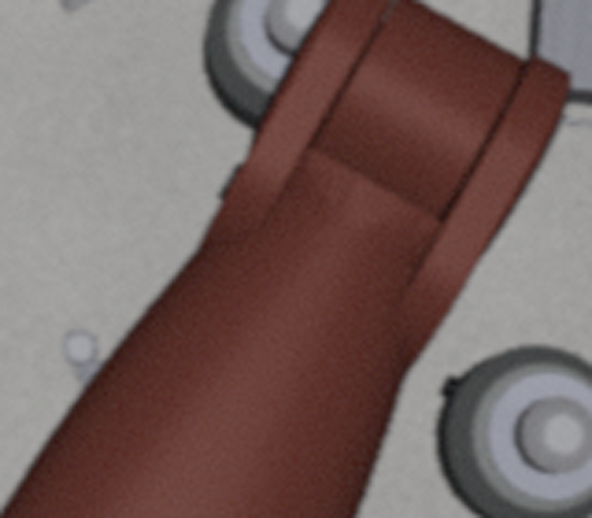

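Run:
```python
from h import *
W=cloud('side',np.load('pics/s4.npy')); im=cv2.imread('pics/s4.png')
x0,y0=280+285/3.7,100+190/3.7
P=W[int(y0):int(y0)+34,int(x0):int(x0)+28]; I=im[int(y0):int(y0)+34,int(x0):int(x0)+28]
Q=P[(P[...,2]>.17)&(P[...,2]<.21)&(I.mean(-1)>110)]
print(len(Q),np.round(np.median(Q,0),4),np.round(np.percentile(Q,2,axis=0),4),np.round(np.percentile(Q,98,axis=0),4))
# spigot
P=W[185:212,345:385]; Q=P[(P[...,2]>.0865)&(P[...,2]<.1)]
print(len(Q),np.round(np.median(Q,0),4),np.round((np.percentile(Q,2,axis=0)+np.percentile(Q,98,axis=0))/2,4))
# lens centre by brightness fit in pixels + plane z
c=ctrl.get_calibration('side'); E=np.array(c['extrinsics'])
def ray(u,v,z):
    d=E[:3,:3]@np.array([(u-c['cx'])/c['fx'],(v-c['cy'])/c['fy'],1]); return E[:3,3]+d*(z-E[2,3])/d[2]
a=im[100:260,280:440]; b=cv2.resize(a,None,fx=8,fy=8,interpolation=cv2.INTER_CUBIC); g=b.mean(-1)
for nm,(x,y,w,h),z in (('collar',(295,195,80,58),.1605-.0107+.04),('spigot',(280,330,62,36),.091)):
    k=8/3.7; s=(slice(int(y*k),int((y+h)*k)),slice(int(x*k),int((x+w)*k)))
    for th in (150,165,175):
        m=(g[s]>th).astype(np.uint8); n,l,st,ce=cv2.connectedComponentsWithStats(m); i=1+np.argmax(st[1:,4])
        u,v=280+(ce[i,0]+int(x*k))/8,100+(ce[i,1]+int(y*k))/8
        print(nm,th,st[i],round(u,1),round(v,1),np.round(ray(u,v,z),4))
```

```text
217 [ 0.5011 -0.1354  0.1887] [ 0.4816 -0.1576  0.1865] [ 0.5189 -0.1141  0.1911]
108 [ 0.5016 -0.1324  0.09  ] [ 0.5027 -0.1342  0.0898]
collar 150 [  15   15  132   91 8731] 369.7 160.2 [ 0.5013 -0.1344  0.1898]
collar 165 [  17   18  123   83 7472] 369.5 160.2 [ 0.5017 -0.1341  0.1898]
collar 175 [ 88  74  40  22 254] 373.5 163.6 [ 0.4892 -0.1311  0.1898]
spigot 150 [   0    0  134   78 2586] 362.4 191.2 [ 0.5111 -0.1381  0.091 ]
spigot 165 [   0    0  134   78 2086] 362.5 190.8 [ 0.5116 -0.1391  0.091 ]
spigot 175 [  0   0 119  37 992] 360.7 190.1 [ 0.5161 -0.1381  0.091 ]
```

Emit:
carry_out(moves=[30, 0, 0, 0, 0, 0, -1, 52, 0, 0, 0, 0, 0, -1, 60, 0, 0, 0, 0, 0, -1, 66, 0, 0, 0, 0, 0, -1, 70, 0, 0, 0, 0, 0, -1, 70, 0, 0, 0, 0, 0, -1])

```text
time: 6.55
tcp_pos: [0.5014, -0.1345, 0.0908]
eef_rot: [0.612, -0.353, 0.613, 0.353]
force: [-4.5, -2.1, -1.6]
width: 0.585
```

Run:
```python
from h import *
to([.5017,-.134,.085],60)
a,_=cap('side','s5')
cv2.imwrite('pics/s5c.png',cv2.resize(a[140:250,310:420],None,fx=5,fy=5,interpolation=cv2.INTER_CUBIC))
```

```text
t 6.55 tcp [ 0.5014 -0.1345  0.0908] jaw 59.9 xdir [-0.001 -0.002 -1.   ] F [-4.5 -2.1 -1.6] w 0.585 j6 0.01
shift [5.8 0.  0.6] turn [-0.001 -0.002 -0.   ]
```

View pics/s5c.png

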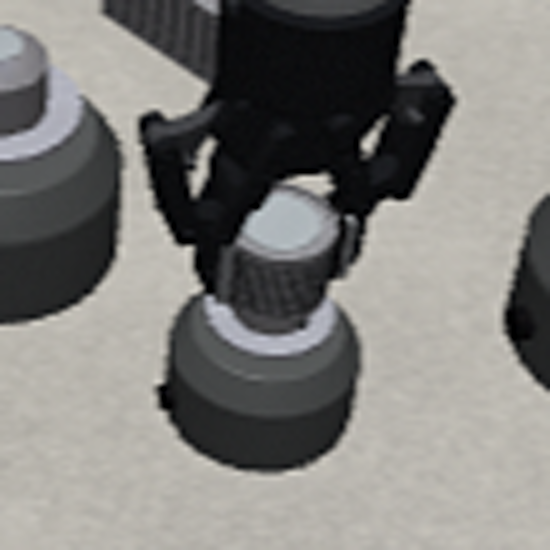

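Emit:
carry_out(moves=[2, 0.5, -1, 0, 0, 0, -1, 5, 0.5, -1, 0, 0, 0, -1, 6, 0.5, -1, 0, 0, 0, -1, 6, 0.5, -1, 0, 0, 0, -1])

```text
time: 7.1
tcp_pos: [0.5013, -0.1347, 0.0848]
eef_rot: [0.613, -0.353, 0.612, 0.353]
force: [-2.2, 0.5, 4.0]
width: 0.586
```

Run:
```python
from h import *
to([.5017,-.134,.085],60)
```

```text
t 7.1 tcp [ 0.5013 -0.1347  0.0848] jaw 59.9 xdir [ 0.001 -0.    -1.   ] F [-2.2  0.5  4. ] w 0.586 j6 0.01
shift [-0.2  0.   0.8] turn [-0.001  0.     0.001]
```

Emit:
carry_out(moves=[1, 0.3, -0.3, 0, 0, 0, -1, 1, 0.3, -0.3, 0.05, 0, 0, -1, 1, 0.3, -0.3, 0.1, 0, 0, -1, 1, 0.3, -0.3, 0.1, 0, 0, -1])

```text
time: 7.6
tcp_pos: [0.5011, -0.1354, 0.0846]
eef_rot: [0.63, -0.323, 0.629, 0.321]
force: [-3.2, -0.5, 8.9]
width: 0.586
```

Emit:
carry_out(moves=[0, 0, 0, 0.05, 0, 0, -1, 0, 0, 0, 0.1, 0, 0, -1, 0, 0, 0, 0.1, 0, 0, -1])

```text
time: 7.98
tcp_pos: [0.5012, -0.1348, 0.0838]
eef_rot: [0.645, -0.291, 0.644, 0.29]
force: [0.8, 0.5, 3.2]
width: 0.584
```

Run:
```python
from h import *
to([.5017,-.134,.085],60)
```

```text
t 7.975 tcp [ 0.5012 -0.1348  0.0838] jaw 48.5 xdir [ 0.002 -0.    -1.   ] F [0.8 0.5 3.2] w 0.584 j6 0.21
shift [-1.2  0.2  1. ] turn [-0.201  0.001  0.001]
```

Emit:
carry_out(moves=[1, 0, 0, 0, 0, 0, -1, 2, 0, 0, 0, 0, 0, -1])

```text
time: 8.22
tcp_pos: [0.5015, -0.135, 0.0828]
eef_rot: [0.645, -0.291, 0.644, 0.29]
force: [-2.4, 2.3, 17.7]
width: 0.585
```

Emit:
carry_out(moves=[-1.5, 0, 0, 0, 0, 0, -1, -1.5, 0, 0, 0.05, 0, 0, -1, -1.5, 0, 0, 0.1, 0, 0, -1, -1.5, 0, 0, 0.1, 0, 0, -1])

```text
time: 8.72
tcp_pos: [0.5002, -0.1345, 0.0822]
eef_rot: [0.658, -0.258, 0.659, 0.258]
force: [-0.1, -0.3, -1.5]
width: 0.59
```

Emit:
carry_out(moves=[0, 0, 0, 0.05, 0, 0, -1, 0, 0, 0, 0.1, 0, 0, -1, 0, 0, 0, 0.1, 0, 0, -1])

```text
time: 9.1
tcp_pos: [0.5003, -0.1346, 0.0824]
eef_rot: [0.67, -0.225, 0.671, 0.225]
force: [-0.7, -0.4, -1.8]
width: 0.59
```

Emit:
carry_out(moves=[0, 0, 0, 0.05, 0, 0, -1, 0, 0, 0, 0.1, 0, 0, -1, 0, 0, 0, 0.1, 0, 0, -1])

```text
time: 9.48
tcp_pos: [0.5004, -0.1343, 0.0826]
eef_rot: [0.681, -0.191, 0.681, 0.192]
force: [-0.4, 2.4, -1.1]
width: 0.586
```

Run:
```python
from h import *
to([.5017,-.134,.085],60)
print(ctrl.get_state()['ft_torque'])
a,_=cap('side','s6')
cv2.imwrite('pics/s6c.png',cv2.resize(a[140:250,310:420],None,fx=5,fy=5,interpolation=cv2.INTER_CUBIC))
```

```text
t 9.475 tcp [ 0.5004 -0.1343  0.0826] jaw 31.4 xdir [-0.     0.001 -1.   ] F [-0.4  2.4 -1.1] w 0.586 j6 0.51
shift [-2.4 -0.4  1.2] turn [-0.499  0.    -0.001]
[ 0.546788   -0.02724468  0.05448911]
```

View pics/s6c.png

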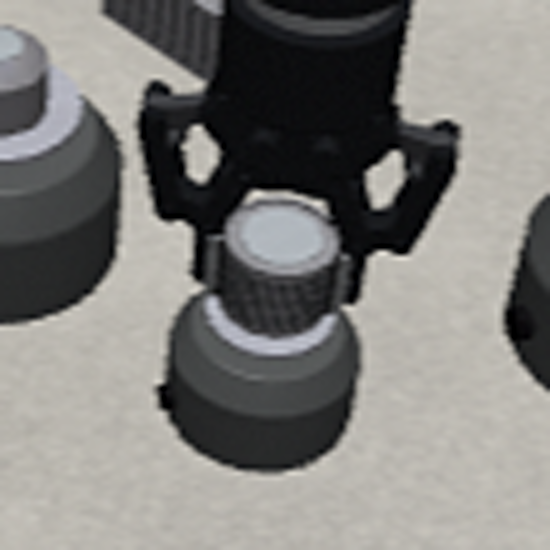

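```bash
cat >> h.py <<'E'
def lens(f):
    W=cloud('side',np.load(f'pics/{f}.npy')); im=cv2.imread(f'pics/{f}.png').mean(-1)
    m=(im>125)&(W[...,2]>.07)&(W[...,2]<.3)&(np.hypot(W[...,0]-.501,W[...,1]+.134)<.018)
    Q=W[m]; print('lens',len(Q),np.round(np.median(Q,0),4),np.round(Q.mean(0),4))
E
python3 - <<'E'
from h import *
for f in('s4','s5','s6'): lens(f)
E
```

```text
lens 245 [ 0.5006 -0.1322  0.1878] [ 0.5009 -0.1328  0.1495]
lens 137 [ 0.4999 -0.1337  0.1192] [ 0.5003 -0.1338  0.1191]
lens 146 [ 0.5005 -0.1327  0.1108] [ 0.5006 -0.1334  0.1107]
```

Emit:
carry_out(moves=[1.5, 0, 0, 0, 0, 0, -1, 3, 0, 0, 0, 0, 0, -1, 3, 0, 0, 0, 0, 0, -1])

```text
time: 9.9
tcp_pos: [0.5007, -0.1344, 0.0796]
eef_rot: [0.681, -0.191, 0.681, 0.191]
force: [1.5, 3.8, -0.4]
width: 0.586
```

Run:
```python
from h import *
to([.5017,-.134,.0697],60)
print(ctrl.get_state()['ft_torque'])
```

```text
t 9.9 tcp [ 0.5007 -0.1344  0.0796] jaw 31.3 xdir [ 0.001  0.001 -1.   ] F [ 1.5  3.8 -0.4] w 0.586 j6 0.51
shift [ 9.9 -0.1  1. ] turn [-0.5    0.001 -0.   ]
[ 1.08815656 -0.40201854  0.19423622]
```

Emit:
carry_out(moves=[1, 0.3, 0.3, -0.02, 0, 0, -1, 3, 0.3, 0.3, -0.03, 0, 0, -1, 4, 0.3, 0.3, -0.03, 0, 0, -1, 4, 0.3, 0.3, -0.03, 0, 0, -1])

```text
time: 10.4
tcp_pos: [0.5005, -0.1345, 0.0757]
eef_rot: [0.678, -0.201, 0.678, 0.201]
force: [-0.2, 1.1, -0.6]
width: 0.583
```

Run:
```python
from h import *
to([.5017,-.134,.0697],60)
print(ctrl.get_state()['ft_torque'])
```

```text
t 10.4 tcp [ 0.5005 -0.1345  0.0757] jaw 33.0 xdir [-0. -0. -1.] F [-0.2  1.1 -0.6] w 0.583 j6 0.48
shift [ 6.  -0.2  1.2] turn [-0.471 -0.     0.   ]
[ 0.23747864 -0.01174634  0.06336683]
```

Emit:
carry_out(moves=[2, 0, 0, 0, 0, 0, -1, 4, 0, 0, 0, 0, 0, -1, 4.5, 0, 0, 0, 0, 0, -1, 4.5, 0, 0, 0, 0, 0, -1])

```text
time: 10.9
tcp_pos: [0.5007, -0.1345, 0.0714]
eef_rot: [0.678, -0.201, 0.678, 0.201]
force: [-2.1, 1.4, 4.3]
width: 0.587
```

Emit:
carry_out(moves=[1, 0, 0, 0, 0, 0, -1, 2, 0, 0, 0, 0, 0, -1, 2, 0, 0, 0, 0, 0, -1])

```text
time: 11.28
tcp_pos: [0.5007, -0.1345, 0.0697]
eef_rot: [0.678, -0.201, 0.678, 0.201]
force: [-3.3, 1.9, 6.4]
width: 0.587
```

Run:
```python
from h import *
to([.5017,-.134,.0697],60)
print(ctrl.get_state()['ft_torque'])
```

```text
t 11.275 tcp [ 0.5007 -0.1345  0.0697] jaw 33.0 xdir [ 0.    -0.001 -1.   ] F [-3.3  1.9  6.4] w 0.587 j6 0.48
shift [-0.  -0.1  1.1] turn [-0.471 -0.     0.001]
[0.18501929 0.66431349 0.00141822]
```

Emit:
carry_out(moves=[1, 0, 0, 0, 0, 0, -1, 1, 0, 0, 0, 0, 0, -1])

```text
time: 11.52
tcp_pos: [0.5008, -0.1345, 0.0696]
eef_rot: [0.678, -0.201, 0.678, 0.201]
force: [-6.6, 2.6, 15.2]
width: 0.582
```

Emit:
carry_out(moves=[1, 0, 0, 0, 0, 0, -1, 1, 0, 0, 0, 0, 0, -1])

```text
time: 11.78
tcp_pos: [0.5008, -0.1346, 0.0695]
eef_rot: [0.678, -0.201, 0.678, 0.2]
force: [-9.6, 5.5, 23.8]
width: 0.587
```

Run:
```python
from h import *
a,_=cap('side','s7')
lens('s7');to([.5017,-.134,.0697],60)
cv2.imwrite('pics/s7c.png',cv2.resize(a[140:250,310:420],None,fx=5,fy=5,interpolation=cv2.INTER_CUBIC))
```

```text
lens 143 [ 0.5011 -0.1336  0.0978] [ 0.5009 -0.1338  0.0978]
t 11.825 tcp [ 0.5008 -0.1346  0.0695] jaw 33.0 xdir [ 0.001 -0.001 -1.   ] F [-10.4   4.6  23.6] w 0.585 j6 0.48
shift [-0.2  0.   1. ] turn [-0.471 -0.     0.001]
```

View pics/s7c.png

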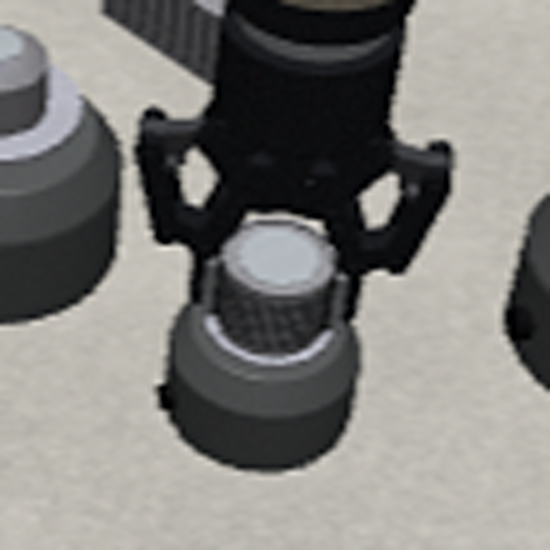

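Emit:
carry_out(moves=[0, 0, 0, 0, 0, 0, -1, 0, 0, 0, 0, 0, 0, -1, 0, 0, 0, 0, 0, 0, -1, 0, 0, 0, 0, 0, 0, -1])

```text
time: 12.32
tcp_pos: [0.5008, -0.1346, 0.0695]
eef_rot: [0.678, -0.201, 0.678, 0.2]
force: [-10.1, 4.6, 24.0]
width: 0.588
```

Run:
```python
from h import *
a,_=cap('side','s8')
lens('s8');to([.5017,-.134,.0697],60)
print(ctrl.sign_off())
```

```text
lens 139 [ 0.5013 -0.1328  0.0978] [ 0.5009 -0.1334  0.0979]
t 12.375 tcp [ 0.5008 -0.1346  0.0695] jaw 33.0 xdir [ 0.001 -0.001 -1.   ] F [-10.6   4.3  23.3] w 0.584 j6 0.48
shift [-0.2  0.   1.1] turn [-0.471 -0.     0.001]
the job is handed in; nothing more can be done
None
```

The collar is on the smallest viewer's spigot, pushed fully home over the cross pin. The gripper is still holding it down, and I handed the job in at about 12.4 s.

I gripped the collar lens up, set it over the spigot and turned it under light pressure. Within about 17 degrees of turning it dropped off the pin. I turned on about 11 degrees before noticing, then eased the twist and pushed it down.

- **Seating:** the tool stopped at z = 0.0695 m, against the 0.0697 m I worked out for fully home. Pushing further raised the force from 6 N to 24 N with only 0.2 mm of movement, so it is on the hard stop.
- **Stability:** over the last half second the position, grip and push (about 23 N down) held steady.
- **Lens height:** the side camera put the lens at 0.098 m, against an expected 0.099 m. That is within the camera's accuracy. The lens came down by the same amount as the tool, so the collar did not slip up or down in the grip.
- **Remaining side load:** about 11 N of sideways force was still on the tool at the end. I left it alone, as it is well under the limits.

I touched nothing else on the bench, though I did not take a final picture to check the bystanders.

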